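Turn the parts carousel to the connector housings

TASK

Spin the round parts carousel by pushing its notched rim with a fingertip until the open pot of white rectangular connector housings faces front: straight ahead of the carousel's middle, on the side of the bench edge where the robot stands. Do not touch, lift or tip any of the things standing on the carousel, they only ride round on it; leave the pliers and the screwdriver where they lie, and let the carousel come to rest.

Things in the scene. Friction and masses are not known exactly. Their poses are not given: they have to be found in the camera images.
- carousel (a joint): angle of the carousel's platter (rad) about the upright axis through its middle; grows counter-clockwise seen from above, free both ways for over two turns. At value q the five finger notches of the rim are centred at the angles 180 + q + k x 72 degrees from +x. Greased bearing: about 1 N along the rim turns it; left alone it stops within a few degrees. Things on it ride along by friction.
- rim_notch (a point): centre of one of five like finger notches in the rim, 118 mm from the axis at half the rim's thickness; it turns with the platter. The platter is a flat grey disc 260 mm across, rim 16 mm thick, its top 46 mm and underside 30 mm above the bench. Notches are 72 degrees apart, open outwards, up and down, 46 mm wide, flanks along the radius, and reach in to 105 mm from the axis.
- mat_middle (a point): middle of the platter's round black rubber mat, 192 mm across, on which the pots stand, 48 mm above the bench; a metal cap 30 mm across and 8 mm high sits there.
- carousel_base: the carousel's dark foot under the platter, 176 mm across, 29 mm high, fixed to the bench; origin on the carousel's axis at bench height; axes always parallel to the world's: its -x is the carousel's front, towards the bench edge where the robot (the worker's place) stands.
- housing_pot: the wanted pot: a loose open round grey plastic pot, 51 mm across the mouth, 34 mm high, heaped with white rectangular multi-way connector housings (26 x 10 x 13 mm blocks with a row of small dark cavities) that rise to 46 mm; stands on the platter's mat; its centre is about 56 mm (50 to 62) from the carousel's axis; origin at the centre of its underside, z up. The contents are fixed in the pot.
- grommet_pot: another loose pot of the same kind and size, on the platter, but filled with black round rubber grommets; origin at the centre of its underside.
- lidded_jar: loose round jar with a wide metal screw lid, 48 mm across, 42 mm high, on the platter; origin at the centre of its underside.
- dropper_bottle: loose small white bottle with a pointed nozzle, 36 mm across, 48 mm high, on the platter; origin at the centre of its underside.
- terminal_box: loose square black open box, 40 x 40 x 28 mm, holding brass crimp terminals, on the platter; origin at the centre of its underside.
- crimp_pliers: loose crimping pliers lying on the bench to the right of the carousel, 200 mm long, 22 mm high; origin near the pivot, x along the tool towards the jaws.
- screwdriver: loose screwdriver lying on the bench to the left of the carousel, 170 mm long, x along it.
Things that resemble listed ones, but are neither listed nor needed, are in the scene too. What is shaped like the housing_pot but blue or purple is not meant.

How it is judged:
By the outcome, as a careful person would: the job done as asked, in the order asked, and still so for the second after the job is handed in, with the robot touching nothing.
It also fails if it takes over 64 s, if anything falls off the work surface, if the arm or the gripper's body presses on something with over 40 N, if the wrist force passes 120 N, or if a joint passes its speed limit or range.

ROBOT

A 6-joint arm with a two-finger parallel gripper is mounted at the origin on the work surface. World frame = base frame: x ahead of the robot, y to its left, z up, the work surface at z = 0. Lengths are in mm, angles in rad, forces in N, time in s.
With the tool pointing down it reaches from about 350 to 875 mm from the base axis. Payload 4.2 kg.
Tool frame: the origin (TCP) lies on the centre line of the jaws, within the pads' length; the fingertips stand 22 mm ahead of it and the grasp point (between the pads) lies 3 mm ahead of it (arm.nose_length is the distance from the TCP to the fingertips, in mm); z points along the fingers, x is the direction in which the jaws open and shut, and the axes are right-handed (so a half turn about z gives the same grasp; the last joint's range is limited). The gripper opens to 85 mm and grips with 20 to 120 N. Pads are 22 mm wide; open, the fingers measure 114 mm over their backs; the gripper's body (76 mm by 85 mm) begins 54 mm behind the grasp point. The pads swing forward as they close: fully open they stand 13 mm farther back than shut.
Start: joints at [-1.076, 0.385, 0.008, 0, -1.194, -0.259], TCP at [146.031, -607.68, 253.312] pointing down, gripper open.
Joint ranges: [-3.14, 3.14], [-1.21, 2.06], [-1.07, 1.41], [-3.16, 2.05], [-2.99, -0.16], [-3.1, 3.1]. Speed limits (rad/s): [2.79, 2.79, 3.14, 3.14, 3.14, 3.14].

INTERFACE

Orientations are given as a unit quaternion [x, y, z, w].
In Python, from bench import telemetry, get_image, workorder, nets, arm gives the robot as it stands.
- The arm moves only by the tool apply_moves, never from a script. Its argument "steps" is a list of rows, each an object with "hand": the opening, from 0 (shut) to 1 (fully open); "xyz": the shift along the tool's x, y, z in cm, a list of three; "delta_rot": the turn, a rotation vector about the tool's x, y, z in rad, a list of three. In form: [{"hand": hand, "xyz": [x, y, z], "delta_rot": [wx, wy, wz]}, ...]. A call has 1 to 12 rows; each row is the pose to reach, as a shift and turn from the pose commanded when the call began, along the tool's axes at that moment; what a row does not reach only later rows make up. A row lasts 1/12 s, in which the tool goes at most 41.7 mm and 7.16 degrees, less where a joint would pass 70% of its speed; a pose out of reach is approached as far as the arm can. A call with a gripper value outside its range is refused whole. The fingers move at their own pace and stop on an object; the grip force is fixed at half the most. Time passes only in rows, so rows that repeat a pose let the fingers close. It gives the time, the measured TCP pose, the force and the opening at its end, in the units of the state.
- telemetry.read_state(): the state, without advancing time (a new reading comes with each control period).
- get_image(name): name is "scene" or "top" or "wrist"; returns a dict with "frame" (400x640x3 uint8, blue, green, red), "fx", "fy", "cx", "cy" (pixels), "origin" and "orientation" of the camera in the world. Camera axes: x right, y down, z forward; pixel columns grow to the right and rows downward; lengths in mm; the calibration is good to about 2 mm. A picture is of the moment at which its call begins. There is no depth.
- workorder.job_done(): hands the job in, once; it reports no verdict.
Trained networks look in a picture, given as the dict that the camera call returned (one of the last four; its "shot" number tells which), for a name from the list of things; names that differ only in an ending like _2 or _b are one class to them, and where a whole thing is asked for, a point or a joint stands for the part that bears it (a point fixed in the world has none). Each returns a list of dicts, best first, with "confidence" (0 to 1); they miss things now and then, are a little off and sometimes report something else, mostly with a low value. They report only what shows in the picture. A call takes as long as a camera call. They do not tell look-alikes from the thing itself.
- nets.recognise(picture, label): "xyz" ([x, y, z] in mm, in world coordinates, good to about 4 mm: the middle of the surface that is visible of it).
- nets.outline_of(picture, label): "pixels" (400x640 bool, what is visible of it).
- nets.pinpoint(picture, label): "xyz" ([x, y, z] in mm, in world coordinates, good to about 4 mm: a listed point, or the origin of a listed thing).
The state is a dict: "clock": time; "joints": joint angles; "joint_vel": joint speeds; "joint_efforts": joint torques, N m; "position": TCP position; "ee_rot": TCP orientation; "contact_force": force on the tool from outside, world axes, zero at the start; "wrist_torque": the same for the moment, N m; "gripper_width": finger opening in mm.
Only numpy, scipy, OpenCV 4.12 (cv2) and the standard library are available. Lean on these libraries where they do the work, as an engineer would, in place of code of your own. Each camera call takes 0.05 s, during which the arm holds its last target.

## Working session

There is one attempt and no reset: what is moved stays moved. The work goes in short steps, Python scripts to look and compute and a tool call to move; the robot and the scene stay as the last step left them, time stands still between calls to the robot, and variables do not carry over. Pictures are saved under pics/ and viewed, and the job is handed in when it is done.

Besides the shell and the picture viewer there is one more tool, called as name(argument=value, ...), one argument or row to a line, values as JSON. apply_moves: Moves the arm, as the interface text tells. Its arguments: {"type":"object","properties":{"steps":{"type":"array"}},"required":["steps"]}

```bash
mkdir -p pics; ls; python3 - <<'E'
from bench import telemetry, get_image, workorder, nets, arm
import cv2
s=telemetry.read_state(); print(s)
for n in ("scene","top"):
    p=get_image(n); cv2.imwrite(f"pics/{n}0.png",p["frame"]); print(n,p["fx"],p["cx"],p["cy"],p["origin"],p["orientation"])
    for l in ["carousel_base","mat_middle","rim_notch","housing_pot","grommet_pot","lidded_jar","dropper_bottle","terminal_box","crimp_pliers","screwdriver"]:
        print(l,[( [round(float(v)) for v in r["xyz"]],round(float(r["confidence"]),2)) for r in nets.pinpoint(p,l)])
E
```

```text
pics
{'clock': 0.0, 'joints': array([-1.07639968e+00,  3.85570470e-01,  6.60430701e-03, -4.75847319e-04,
       -1.19401493e+00, -2.58600617e-01]), 'joint_vel': array([-0.00021576, -0.00054988,  0.00076056,  0.00013185,  0.00046005,
       -0.00020804]), 'joint_efforts': array([-6.32257488e-04, -3.92289770e+01,  1.88391173e+01,  4.18621883e+00,
       -4.76477449e-03,  8.01366951e-06]), 'position': array([ 145.89571565, -607.17190363,  252.20815654]), 'ee_rot': array([ 6.19093166e-01,  7.85316757e-01,  6.37238634e-04, -9.14400722e-04]), 'contact_force': array([-0.48592601, -0.4550331 , -0.98429936]), 'wrist_torque': array([ 0.05260579,  0.00081058, -0.00355437]), 'gripper_width': 85.27797263823851}
scene 381.8780531354687 320.60558699019913 200.75045668845786 [982.97534521 156.62445377 856.76239592] [ 0.52452362  0.81088502 -0.21825218 -0.14037959]
carousel_base [([569, 104, 1], 0.95)]
mat_middle [([571, 98, 48], 0.97)]
rim_notch [([690, 87, 40], 0.83)]
housing_pot [([583, 48, 48], 0.76), ([590, 152, 46], 0.65), ([617, -103, -4], 0.56), ([527, -113, 1], 0.53)]
grommet_pot [([521, 64, 46], 0.8)]
lidded_jar [([627, 100, 47], 0.75)]
dropper_bottle [([526, 132, 48], 0.52)]
terminal_box [([590, 150, 48], 0.64), ([524, 65, 45], 0.34)]
crimp_pliers [([478, -442, -5], 0.69)]
screwdriver []
top 420.25961816435535 311.8455720782631 202.38014029078258 [ 461.87526573  -17.81136741 1068.42877712] [ 0.71113223 -0.70207655  0.02493742 -0.0275245 ]
carousel_base [([570, 97, 0], 0.91)]
mat_middle [([568, 98, 44], 0.67), ([585, 151, 49], 0.28)]
rim_notch [([692, 84, 36], 0.82)]
housing_pot [([528, -115, 0], 0.74), ([615, -104, 0], 0.61), ([586, 38, 48], 0.55)]
grommet_pot [([523, 64, 46], 0.83)]
lidded_jar [([627, 100, 50], 0.61)]
dropper_bottle [([521, 131, 49], 0.47)]
terminal_box [([585, 150, 48], 0.59)]
crimp_pliers [([476, -439, -4], 0.77)]
screwdriver [([515, 400, 0], 0.84), ([478, -438, -4], 0.43), ([628, 99, 49], 0.29)]
```

View pics/scene0.png

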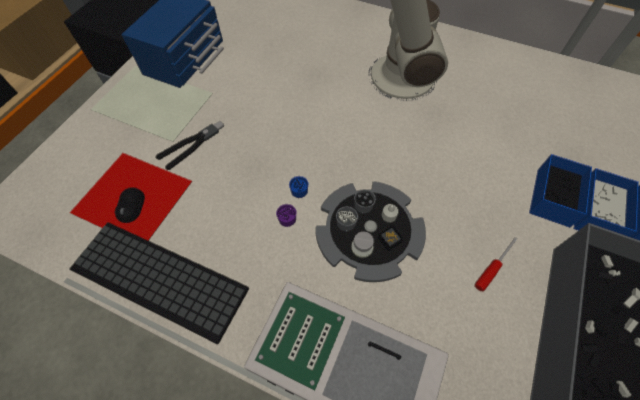

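View pics/top0.png

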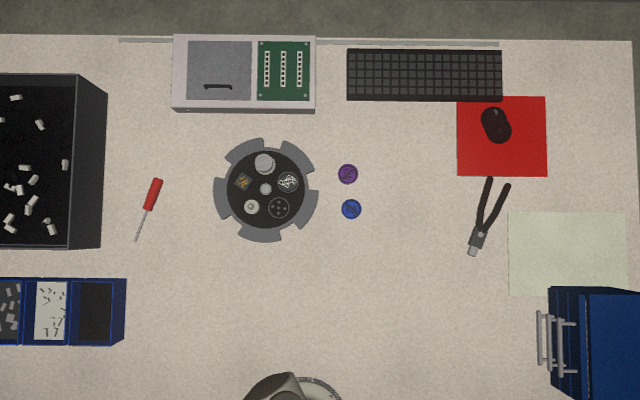

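```bash
python3 - <<'E'
import cv2,numpy as np
a=cv2.imread("pics/top0.png")[140:300,190:390]; a=cv2.resize(a,None,fx=3.5,fy=3.5,interpolation=cv2.INTER_CUBIC); cv2.imwrite("pics/topcrop0.png",a)
E
```

```text
(no output)
```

View pics/topcrop0.png

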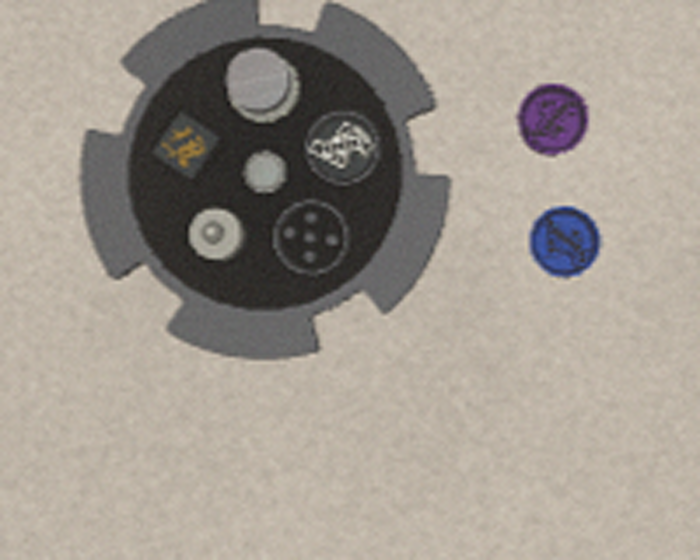

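The white-filled grey pot on the carousel at top px (288,182) is the one wanted. It could be confused with the purple pot (347,174), the blue pot (351,209) and the grommet pot (278,207). The crop confirms the choice. Next I refine the geometry.

```bash
cat > h.py <<'E'
from bench import telemetry, get_image, workorder, nets, arm
import cv2, numpy as np
from scipy.spatial.transform import Rotation as R
def ray(p,uv,z):
    d=R.from_quat(p["orientation"]).apply([(uv[0]-p["cx"])/p["fx"],(uv[1]-p["cy"])/p["fy"],1.0]); o=np.array(p["origin"])
    return o+d*(z-o[2])/d[2]
def proj(p,X):
    c=R.from_quat(p["orientation"]).inv().apply(np.array(X)-p["origin"]); return np.stack([p["fx"]*c[...,0]/c[...,2]+p["cx"],p["fy"]*c[...,1]/c[...,2]+p["cy"]],-1)
def platter(p,z=46,r=117,c=None):
    """notch phase from grey level along the rim circle; centre by fit of platter outline"""
    g=cv2.cvtColor(p["frame"],cv2.COLOR_BGR2GRAY).astype(np.float32)
    def fold(c):
        a=np.arange(0,360,1.0); t=np.radians(a)
        v=0
        for rr in (112,117,122,126):
            X=np.stack([c[0]+rr*np.cos(t),c[1]+rr*np.sin(t),np.full_like(t,z)],-1)
            uv=proj(p,X).astype(np.float32); v=v+cv2.remap(g,uv[:,0],uv[:,1],cv2.INTER_LINEAR)[:,None] if False else v+cv2.remap(g,uv[:,0].reshape(-1,1),uv[:,1].reshape(-1,1),cv2.INTER_LINEAR).ravel()
        z5=np.sum(v*np.exp(-1j*5*t))
        return np.degrees(-np.angle(z5))/-5*1.0 if False else (np.degrees(-np.angle(z5))/-5)*-1*-1, abs(z5)
    best=max(((fold((x,y))[1],x,y) for x in range(560,582) for y in range(86,110)))
    c=best[1:] if c is None else c
    ph=fold(c)[0]   # v ~ cos(5(t)-..)
    return c,ph
E
python3 - <<'E'
from h import *
p=get_image("top")
print("cap",ray(p,(265.7,188.9),56).round(1))
c,ph=platter(p); print("platter",c,ph,"notch angles",[(-ph+72*k) for k in range(-2,3)],[(ph+72*k) for k in range(-2,3)])
for l in ("housing_pot","carousel"):
  for r in nets.outline_of(p,l):
    m=r["pixels"]; v,u=np.nonzero(m); print(l,r["confidence"],u.mean(),v.mean(),m.sum(),ray(p,(u.mean(),v.mean()),80 if l=="housing_pot" else 46).round(1))
print(arm.nose_length)
# pot mouth centre from crop ellipse
print("pot",ray(p,(190+343/3.5,140+149/3.5),82).round(1))
E
```

```text
cap [568.4  98.6  56. ]
platter (569, 99) 6.6946622552115 notch angles [np.float64(-150.6946622552115), np.float64(-78.6946622552115), np.float64(-6.6946622552115), np.float64(65.3053377447885), np.float64(137.3053377447885)] [np.float64(-137.3053377447885), np.float64(-65.3053377447885), np.float64(6.6946622552115), np.float64(78.6946622552115), np.float64(150.6946622552115)]
housing_pot 0.74 287.0431034482759 182.07758620689654 348 [582.8  45.6  80. ]
housing_pot 0.68 347.1145510835913 173.59442724458205 323 [604.8 -96.4  80. ]
housing_pot 0.6 350.48333333333335 209.02333333333334 300 [ 520.8 -104.9   80. ]
carousel 0.62 264.88924780802955 190.22734963851715 6501 [566.2 101.6  46. ]
22.0
pot [581.4  43.2  82. ]
```

```bash
cat >> h.py <<'E'
def delta(xyz,yaw,s=None):
    s=s or telemetry.read_state(); r=R.from_quat(s["ee_rot"]); 
    y=np.radians(yaw); x=np.array([np.cos(y),np.sin(y),0]); zz=np.array([0,0,-1.]); T=R.from_matrix(np.stack([x,np.cross(zz,x),zz],1))
    return (r.inv().apply(np.array(xyz)-s["position"])/10).round(2), (r.inv()*T).as_rotvec().round(3)
E
python3 -c "
from h import *
print(delta((593.1,-22.9,200),191.3))"
```

```text
(array([46.42, 57.13,  5.33]), array([-0.   ,  0.   , -1.532]))
```

apply_moves(
  steps=[
    {"hand": 0, "xyz": [3, 4, 0], "delta_rot": [0, 0, -0.1]},
    {"hand": 0, "xyz": [5.5, 7, 0.5], "delta_rot": [0, 0, -0.2]},
    {"hand": 0, "xyz": [8, 10, 1], "delta_rot": [0, 0, -0.3]},
    {"hand": 0, "xyz": [10.5, 13, 1], "delta_rot": [0, 0, -0.4]},
    {"hand": 0, "xyz": [13, 16, 1], "delta_rot": [0, 0, -0.5]},
    {"hand": 0, "xyz": [15.5, 19, 1], "delta_rot": [0, 0, -0.6]},
    {"hand": 0, "xyz": [18, 22, 1], "delta_rot": [0, 0, -0.7]},
    {"hand": 0, "xyz": [20.5, 25, 1], "delta_rot": [0, 0, -0.8]},
    {"hand": 0, "xyz": [23, 28, 1], "delta_rot": [0, 0, -0.9]},
    {"hand": 0, "xyz": [25.5, 31, 1], "delta_rot": [0, 0, -1.0]},
    {"hand": 0, "xyz": [28, 34, 1], "delta_rot": [0, 0, -1.1]},
    {"hand": 0, "xyz": [30, 37, 1], "delta_rot": [0, 0, -1.2]},
  ],
)

```text
clock: 2.25
position: [436.3, -227.4, 243.8]
ee_rot: [0.065, 0.998, 0.0, 0.0]
contact_force: [0.3, -0.5, -0.3]
gripper_width: 0.2
```

```bash
python3 -c "
from h import *
print(telemetry.read_state()['joints'].round(2));print(delta((593.1,-22.9,170),191.3))"
```

```text
[-0.15  0.17 -0.32 -0.   -1.08  0.02]
(array([-12.91,  22.3 ,   7.39]), array([-0.   ,  0.001, -0.326]))
```

apply_moves(
  steps=[
    {"hand": 0, "xyz": [-2, 3.5, 1], "delta_rot": [0, 0, -0.05]},
    {"hand": 0, "xyz": [-4, 7, 2], "delta_rot": [0, 0, -0.1]},
    {"hand": 0, "xyz": [-6, 10.5, 3.5], "delta_rot": [0, 0, -0.15]},
    {"hand": 0, "xyz": [-8, 14, 5], "delta_rot": [0, 0, -0.2]},
    {"hand": 0, "xyz": [-10, 17.5, 6], "delta_rot": [0, 0, -0.25]},
    {"hand": 0, "xyz": [-12, 20.5, 7], "delta_rot": [0, 0, -0.3]},
    {"hand": 0, "xyz": [-12.9, 22.3, 7.4], "delta_rot": [0, 0, -0.326]},
    {"hand": 0, "xyz": [-12.9, 22.3, 7.4], "delta_rot": [0, 0, -0.326]},
    {"hand": 0, "xyz": [-12.9, 22.3, 7.4], "delta_rot": [0, 0, -0.326]},
  ],
)

```text
clock: 3.0
position: [593.6, -25.2, 168.7]
ee_rot: [-0.096, 0.995, -0.0, -0.001]
contact_force: [-0.9, 0.2, -0.3]
gripper_width: 0.1
```

```bash
python3 -c "
from h import *
print(telemetry.read_state()['joints'].round(2));print(delta((593.1,-22.9,58),191.3))
p=get_image('scene');cv2.imwrite('pics/scene1.png',cv2.resize(p['frame'][130:320,230:480],None,fx=3,fy=3))
p=get_image('wrist');cv2.imwrite('pics/wrist1.png',p['frame']);print(p['origin'])
"
```

```text
[ 0.23  0.41 -0.19  0.   -0.98 -0.04]
(array([-1.000e-02,  2.400e-01,  1.107e+01]), array([-0.   , -0.001, -0.005]))
[ 609.97105007 -109.29793562  290.06367842]
```

View pics/scene1.png

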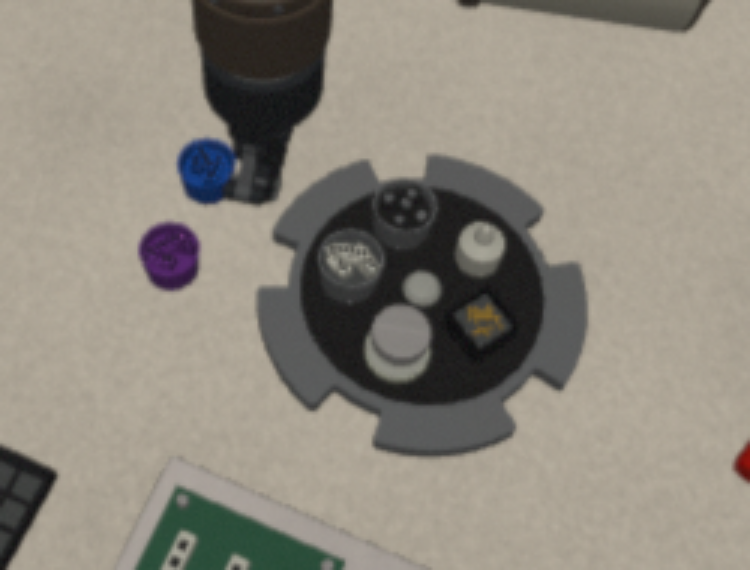

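View pics/wrist1.png

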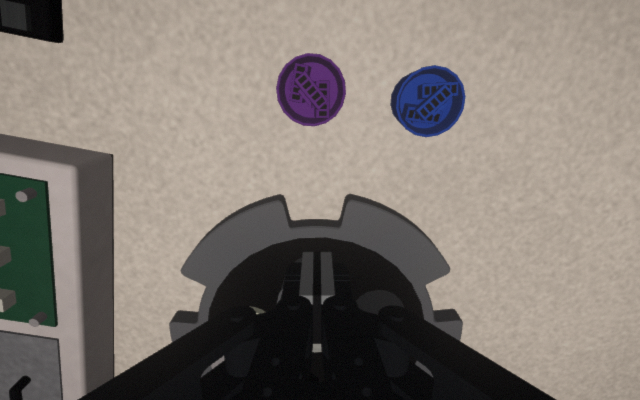

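apply_moves(
  steps=[
    {"hand": 0, "xyz": [0, 0.24, 2], "delta_rot": [0, 0, 0]},
    {"hand": 0, "xyz": [0, 0.24, 4], "delta_rot": [0, 0, 0]},
    {"hand": 0, "xyz": [0, 0.24, 6], "delta_rot": [0, 0, 0]},
    {"hand": 0, "xyz": [0, 0.24, 7], "delta_rot": [0, 0, 0]},
    {"hand": 0, "xyz": [0, 0.24, 8], "delta_rot": [0, 0, 0]},
    {"hand": 0, "xyz": [0, 0.24, 9], "delta_rot": [0, 0, 0]},
    {"hand": 0, "xyz": [0, 0.24, 10], "delta_rot": [0, 0, 0]},
    {"hand": 0, "xyz": [0, 0.24, 10.9], "delta_rot": [0, 0, 0]},
    {"hand": 0, "xyz": [0, 0.24, 10.9], "delta_rot": [0, 0, 0]},
  ],
)

```text
clock: 3.85
position: [592.0, -23.8, 58.5]
ee_rot: [-0.095, 0.995, -0.0, -0.002]
contact_force: [0.2, 0.2, -0.6]
gripper_width: 0.1
```

```bash
python3 - <<'E'
from h import *
s=telemetry.read_state(); print(s['position'],s['contact_force'])
p=get_image('scene');cv2.imwrite('pics/scene2.png',cv2.resize(p['frame'][130:320,230:480],None,fx=3,fy=3))
p=get_image('wrist');cv2.imwrite('pics/wrist2.png',p['frame'])
# arc plan: rows in call-start tool axes, centre c, R 124
c=np.array([568.8,98.7]); r=R.from_quat(s['ee_rot'])
for k in range(1,13):
    a=np.radians(-78.7-k*3); t=np.r_[c+124*np.array([np.cos(a),np.sin(a)]),s['position'][2]]
    print(k,(r.inv().apply(t-s['position'])/10).round(2),round(np.radians(3*k),3))
E
```

```text
[592.0033088  -23.83154714  58.47863294] [ 0.17715712  0.18640529 -0.58955743]
1 [0.52 0.08 0.  ] 0.052
2 [1.17 0.13 0.  ] 0.105
3 [1.82 0.21 0.01] 0.157
4 [2.45 0.32 0.01] 0.209
5 [3.09 0.47 0.01] 0.262
6 [3.71 0.65 0.01] 0.314
7 [4.32 0.86 0.01] 0.367
8 [4.93 1.11 0.02] 0.419
9 [5.51 1.38 0.02] 0.471
10 [6.09 1.69 0.02] 0.524
11 [6.64 2.03 0.02] 0.576
12 [7.18 2.39 0.02] 0.628
```

View pics/scene2.png

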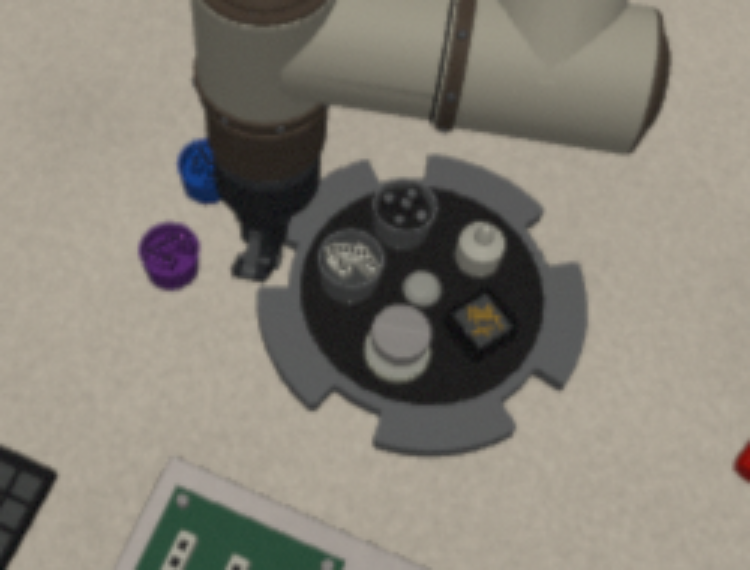

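View pics/wrist2.png

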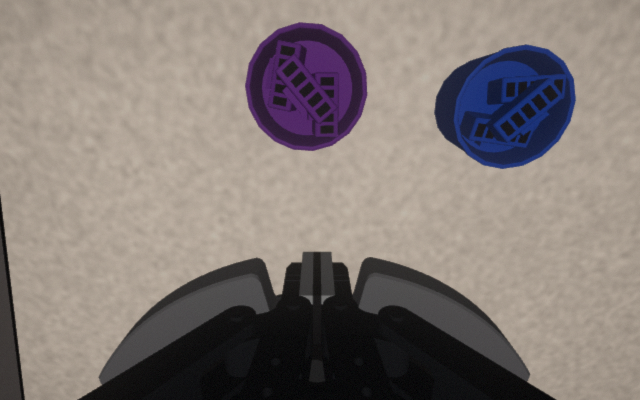

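apply_moves(
  steps=[
    {"hand": 0, "xyz": [0.25, 0.05, 0], "delta_rot": [0, 0, 0.026]},
    {"hand": 0, "xyz": [0.52, 0.08, 0], "delta_rot": [0, 0, 0.052]},
    {"hand": 0, "xyz": [0.85, 0.1, 0], "delta_rot": [0, 0, 0.079]},
    {"hand": 0, "xyz": [1.17, 0.13, 0], "delta_rot": [0, 0, 0.105]},
    {"hand": 0, "xyz": [1.5, 0.17, 0], "delta_rot": [0, 0, 0.131]},
    {"hand": 0, "xyz": [1.82, 0.21, 0], "delta_rot": [0, 0, 0.157]},
    {"hand": 0, "xyz": [2.45, 0.32, 0], "delta_rot": [0, 0, 0.209]},
    {"hand": 0, "xyz": [3.09, 0.47, 0], "delta_rot": [0, 0, 0.262]},
    {"hand": 0, "xyz": [3.71, 0.65, 0], "delta_rot": [0, 0, 0.314]},
    {"hand": 0, "xyz": [4.32, 0.86, 0], "delta_rot": [0, 0, 0.367]},
    {"hand": 0, "xyz": [4.93, 1.11, 0], "delta_rot": [0, 0, 0.419]},
    {"hand": 0, "xyz": [5.51, 1.38, 0], "delta_rot": [0, 0, 0.471]},
  ],
)

```text
clock: 4.95
position: [537.4, -20.4, 61.6]
ee_rot: [0.141, 0.99, 0.0, 0.002]
contact_force: [0.3, -1.1, 1.7]
gripper_width: -0.0
```

```bash
cat > plan.py <<'E'
from h import *
import sys
step=float(sys.argv[1]) if len(sys.argv)>1 else 3
s=telemetry.read_state(); print(s['clock'],s['position'],s['contact_force'])
c=np.array([568.8,98.7]); r=R.from_quat(s['ee_rot']); d=s['position'][:2]-c
x=r.apply([1,0,0]); print("finger ang",np.degrees(np.arctan2(d[1],d[0])),"rad",np.hypot(*d),"yaw",np.degrees(np.arctan2(x[1],x[0])))
p=get_image('top'); cv2.imwrite('pics/top_%.2f.png'%s['clock'],cv2.resize(p['frame'][110:270,190:390],None,fx=3.5,fy=3.5,interpolation=cv2.INTER_CUBIC))
for n in nets.recognise(p,'housing_pot'): 
    e=n['xyz'][:2]-c; print('pot',n['confidence'],n['xyz'].round(),np.degrees(np.arctan2(e[1],e[0])).round(1),np.hypot(*e).round(1))
a0=np.degrees(np.arctan2(d[1],d[0]))
x0=np.degrees(np.arctan2(x[1],x[0]))
for k in range(1,13):
    a=np.radians(a0-k*step); t=np.r_[c+124*np.array([np.cos(a),np.sin(a)]),58.5]
    print(k,(r.inv().apply(t-s['position'])/10).round(2),round(np.radians(((x0-(a0-k*step+270)+180)%360-180)),3))
E
python3 plan.py
```

```text
4.95 [537.44956185 -20.37598754  61.64030025] [ 0.32008297 -1.11049115  1.66465583]
finger ang -104.75015610271973 rad 123.13383280484331 yaw 163.84376830616333Traceback (most recent call last):
  File "plan.py", line 9, in <module>
    e=n['xyz'][:2]-c; print('pot',n['confidence'],n['xyz'].round(),np.degrees(np.arctan2(e[1],e[0])).round(1),np.hypot(*e).round(1))
                                                  ^^^^^^^^^^^^^^
AttributeError: 'list' object has no attribute 'round'. Did you mean: 'count'?
```

```bash
sed -i "s/n\['xyz'\]\.round()/np.round(n['xyz'])/" plan.py; python3 plan.py
```

```text
5.05 [536.52167349 -20.18590995  61.578703  ] [-0.3309534   0.48776918  2.61605151]
finger ang -105.19000888736082 rad 123.1898938502843 yaw 164.00196079226694
pot 0.77 [ 526. -111.   32.] -101.5 213.8
pot 0.7 [613. -98.  33.] -77.2 201.9
1 [ 0.65 -0.07  0.31] 0.038
2 [ 1.3  -0.03  0.31] 0.091
3 [1.94 0.04 0.3 ] 0.143
4 [2.58 0.15 0.3 ] 0.195
5 [3.21 0.3  0.3 ] 0.248
6 [3.84 0.47 0.3 ] 0.3
7 [4.45 0.68 0.3 ] 0.352
8 [5.06 0.92 0.3 ] 0.405
9 [5.65 1.19 0.3 ] 0.457
10 [6.22 1.49 0.3 ] 0.509
11 [6.78 1.82 0.3 ] 0.562
12 [7.32 2.18 0.3 ] 0.614
```

```bash
python3 - <<'E'
from h import *
p=get_image('scene');a=cv2.resize(p['frame'][130:320,230:480],None,fx=2,fy=2)
q=get_image('wrist');cv2.imwrite('pics/both3.png',np.vstack([a,cv2.resize(q['frame'][150:400],(500,195))]))
E
```

```text
(no output)
```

View pics/both3.png

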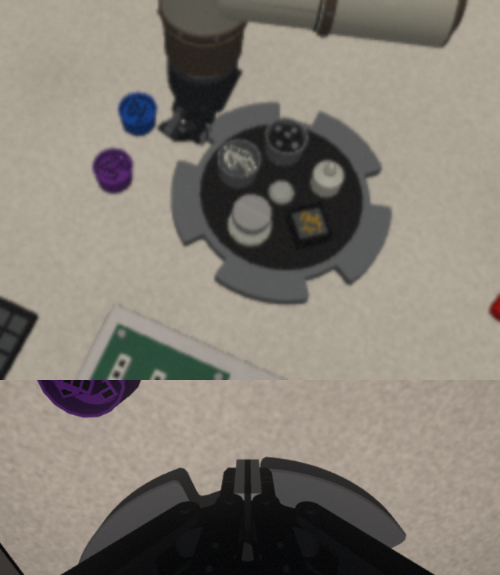

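View pics/top_5.05.png

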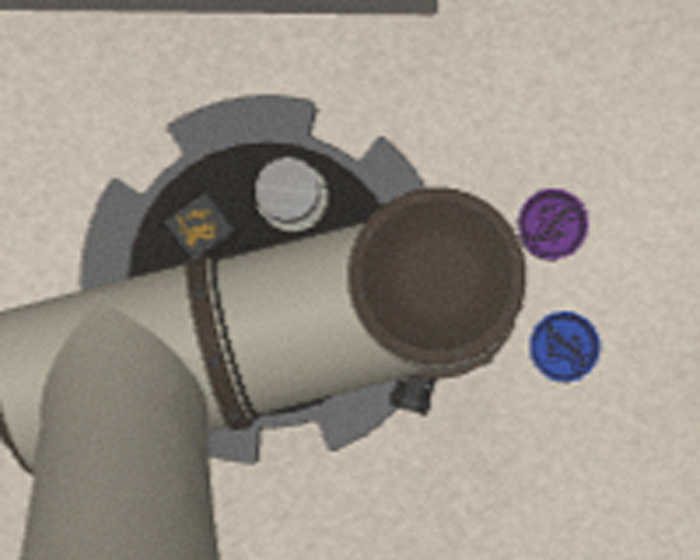

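apply_moves(
  steps=[
    {"hand": 0, "xyz": [0.4, -0.05, 0.1], "delta_rot": [0, 0, 0.025]},
    {"hand": 0, "xyz": [1.0, -0.05, 0.2], "delta_rot": [0, 0, 0.065]},
    {"hand": 0, "xyz": [1.62, 0, 0.2], "delta_rot": [0, 0, 0.117]},
    {"hand": 0, "xyz": [2.26, 0.1, 0.2], "delta_rot": [0, 0, 0.17]},
    {"hand": 0, "xyz": [2.9, 0.22, 0.2], "delta_rot": [0, 0, 0.222]},
    {"hand": 0, "xyz": [3.53, 0.39, 0.2], "delta_rot": [0, 0, 0.275]},
    {"hand": 0, "xyz": [4.15, 0.58, 0.2], "delta_rot": [0, 0, 0.325]},
    {"hand": 0, "xyz": [4.76, 0.8, 0.2], "delta_rot": [0, 0, 0.38]},
    {"hand": 0, "xyz": [5.36, 1.05, 0.2], "delta_rot": [0, 0, 0.43]},
    {"hand": 0, "xyz": [5.94, 1.34, 0.2], "delta_rot": [0, 0, 0.483]},
    {"hand": 0, "xyz": [6.5, 1.65, 0.2], "delta_rot": [0, 0, 0.535]},
    {"hand": 0, "xyz": [7.05, 2.0, 0.2], "delta_rot": [0, 0, 0.588]},
  ],
)

```text
clock: 6.25
position: [476.2, 18.3, 61.2]
ee_rot: [0.42, 0.907, 0.001, 0.002]
contact_force: [-3.9, -3.1, 20.1]
gripper_width: 0.1
```

```bash
python3 plan.py; python3 - <<'E'
from h import *
p=get_image('scene');a=cv2.resize(p['frame'][130:320,230:480],None,fx=2,fy=2)
q=get_image('wrist');cv2.imwrite('pics/both4.png',np.vstack([a,cv2.resize(q['frame'][150:400],(500,195))]))
for n in nets.pinpoint(p,'housing_pot'): 
    e=n['xyz'][:2]-np.array([568.8,98.7]); print('pot',n['confidence'],np.round(n['xyz']),np.degrees(np.arctan2(e[1],e[0])).round(1),np.hypot(*e).round(1))
E
```

```text
6.25 [476.24999897  18.252753    61.22117533] [-3.85500695 -3.08528664 20.11345778]
finger ang -139.0018483001942 rad 122.62651524196674 yaw 130.28326538259338
pot 0.75 [ 614. -102.   31.] -77.2 205.3
pot 0.67 [ 525. -111.   32.] -101.7 213.9
pot 0.62 [546.  59.  83.] -120.3 45.8
1 [ 0.65 -0.13  0.27] 0.04
2 [ 1.3  -0.09  0.27] 0.092
3 [ 1.94 -0.01  0.27] 0.145
4 [2.58 0.1  0.26] 0.197
5 [3.21 0.24 0.26] 0.249
6 [3.84 0.42 0.26] 0.302
7 [4.45 0.63 0.26] 0.354
8 [5.06 0.87 0.26] 0.406
9 [5.64 1.14 0.26] 0.459
10 [6.22 1.45 0.26] 0.511
11 [6.78 1.78 0.26] 0.563
12 [7.32 2.14 0.26] 0.616
pot 0.88 [ 616. -100.   -4.] -76.8 204.1
pot 0.75 [536.  58.  46.] -129.2 52.2
pot 0.74 [ 524. -116.    2.] -101.8 219.8
```

View pics/both4.png

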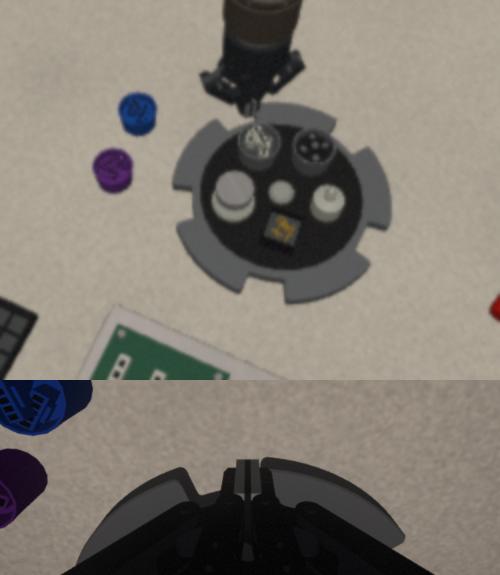

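The upward force has grown to 20 N, so part of the finger is probably bearing on the rim. I'll ease it upward and re-read the force.

apply_moves(
  steps=[
    {"hand": 0, "xyz": [0, 0, -0.2], "delta_rot": [0, 0, 0]},
    {"hand": 0, "xyz": [-0.1, 0, -0.3], "delta_rot": [0, 0, 0]},
    {"hand": 0, "xyz": [-0.2, 0, -0.3], "delta_rot": [0, 0, 0]},
  ],
)

```text
clock: 6.75
position: [475.9, 16.8, 61.5]
ee_rot: [0.42, 0.907, 0.0, 0.0]
contact_force: [-0.4, 2.0, 2.8]
gripper_width: -0.2
```

```bash
python3 plan.py|head -3; python3 - <<'E'
from h import *
q=get_image('wrist');cv2.imwrite('pics/w5.png',cv2.resize(q['frame'][200:400,140:500],None,fx=2.2,fy=2.2,interpolation=cv2.INTER_CUBIC))
E
```

```text
6.75 [475.93815405  16.78537557  61.49903787] [-0.41854604  1.99410819  2.77879817]
finger ang -138.58407091325927 rad 123.82781646022454 yaw 130.2960368106591
pot 0.63 [615. -97.  34.] -76.7 201.2
```

View pics/w5.png

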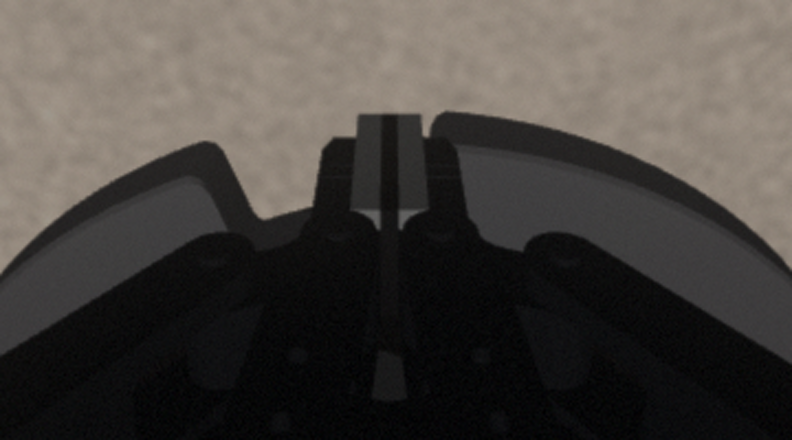

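```bash
sed -i 's/,58.5\]/,63.0]/' plan.py; python3 plan.py|tail -12
```

```text
1 [ 0.65 -0.02 -0.15] 0.032
2 [ 1.3   0.02 -0.15] 0.084
3 [ 1.94  0.09 -0.15] 0.137
4 [ 2.58  0.2  -0.15] 0.189
5 [ 3.22  0.34 -0.15] 0.241
6 [ 3.84  0.51 -0.15] 0.294
7 [ 4.46  0.71 -0.15] 0.346
8 [ 5.06  0.95 -0.16] 0.398
9 [ 5.66  1.22 -0.16] 0.451
10 [ 6.23  1.51 -0.16] 0.503
11 [ 6.79  1.84 -0.16] 0.555
12 [ 7.34  2.2  -0.16] 0.608
```

apply_moves(
  steps=[
    {"hand": 0, "xyz": [0, 0, -0.16], "delta_rot": [0, 0, 0]},
    {"hand": 0, "xyz": [0.3, -0.01, -0.16], "delta_rot": [0, 0, 0.015]},
    {"hand": 0, "xyz": [0.65, -0.02, -0.16], "delta_rot": [0, 0, 0.032]},
    {"hand": 0, "xyz": [1.3, 0.02, -0.16], "delta_rot": [0, 0, 0.084]},
    {"hand": 0, "xyz": [1.94, 0.09, -0.16], "delta_rot": [0, 0, 0.137]},
    {"hand": 0, "xyz": [2.58, 0.2, -0.16], "delta_rot": [0, 0, 0.189]},
    {"hand": 0, "xyz": [3.22, 0.34, -0.16], "delta_rot": [0, 0, 0.241]},
    {"hand": 0, "xyz": [3.84, 0.51, -0.16], "delta_rot": [0, 0, 0.294]},
    {"hand": 0, "xyz": [4.46, 0.71, -0.16], "delta_rot": [0, 0, 0.346]},
    {"hand": 0, "xyz": [5.06, 0.95, -0.16], "delta_rot": [0, 0, 0.398]},
    {"hand": 0, "xyz": [5.66, 1.22, -0.16], "delta_rot": [0, 0, 0.451]},
    {"hand": 0, "xyz": [6.23, 1.51, -0.16], "delta_rot": [0, 0, 0.503]},
  ],
)

```text
clock: 8.0
position: [446.0, 74.3, 62.6]
ee_rot: [0.634, 0.773, -0.0, -0.0]
contact_force: [1.7, -0.4, 0.3]
gripper_width: 0.3
```

```bash
python3 plan.py 2; python3 - <<'E'
from h import *
p=get_image('scene');a=cv2.resize(p['frame'][130:320,230:480],None,fx=3,fy=3); cv2.imwrite('pics/s6.png',a)
for n in nets.pinpoint(p,'housing_pot'): 
    e=n['xyz'][:2]-np.array([568.8,98.7]); print('pot',n['confidence'],np.round(n['xyz']),np.degrees(np.arctan2(e[1],e[0])).round(1),np.hypot(*e).round(1))
print(platter(p,c=(568.8,98.7)))
E
```

```text
8.0 [445.95934758  74.25530538  62.59098678] [ 1.67660528 -0.44620559  0.29725118]
finger ang -168.7454372458513 rad 125.24922747355974 yaw 101.2553652054824
pot 0.74 [ 528. -115.   30.] -100.8 217.5
pot 0.69 [525. 145.  82.] 133.8 63.6
pot 0.59 [517.  76.  85.] -155.7 56.4
pot 0.55 [614. -99.  33.] -77.1 203.2
1 [ 0.43  0.13 -0.04] 0.035
2 [ 0.86  0.16 -0.04] 0.07
3 [ 1.3   0.19 -0.04] 0.105
4 [ 1.73  0.25 -0.04] 0.14
5 [ 2.15  0.31 -0.04] 0.175
6 [ 2.58  0.4  -0.04] 0.209
7 [ 3.    0.49 -0.04] 0.244
8 [ 3.42  0.61 -0.04] 0.279
9 [ 3.83  0.73 -0.04] 0.314
10 [ 4.24  0.87 -0.04] 0.349
11 [ 4.65  1.03 -0.04] 0.384
12 [ 5.04  1.2  -0.04] 0.419
pot 0.94 [515.  81.  50.] -162.0 56.4
pot 0.71 [ 526. -114.    2.] -101.4 217.5
pot 0.65 [ 613. -104.   -2.] -77.6 207.8
((568.8, 98.7), np.float64(17.208443481829985))
```

View pics/s6.png

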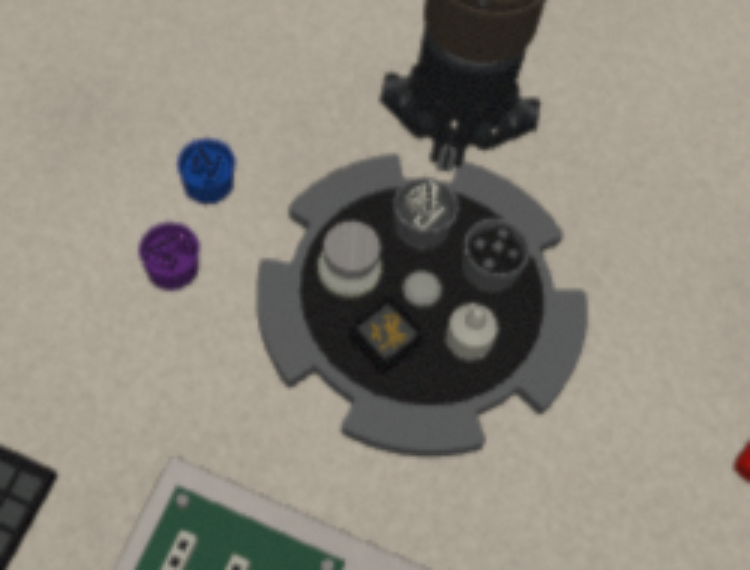

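apply_moves(
  steps=[
    {"hand": 0, "xyz": [0.43, 0.13, -0.04], "delta_rot": [0, 0, 0.035]},
    {"hand": 0, "xyz": [0.86, 0.16, -0.04], "delta_rot": [0, 0, 0.07]},
    {"hand": 0, "xyz": [1.3, 0.19, -0.04], "delta_rot": [0, 0, 0.105]},
    {"hand": 0, "xyz": [1.73, 0.25, -0.04], "delta_rot": [0, 0, 0.14]},
    {"hand": 0, "xyz": [2.15, 0.31, -0.04], "delta_rot": [0, 0, 0.175]},
    {"hand": 0, "xyz": [2.58, 0.4, -0.04], "delta_rot": [0, 0, 0.209]},
    {"hand": 0, "xyz": [2.8, 0.45, -0.04], "delta_rot": [0, 0, 0.227]},
    {"hand": 0, "xyz": [3.0, 0.49, -0.04], "delta_rot": [0, 0, 0.244]},
    {"hand": 0, "xyz": [3.2, 0.55, -0.04], "delta_rot": [0, 0, 0.262]},
    {"hand": 0, "xyz": [3.42, 0.61, -0.04], "delta_rot": [0, 0, 0.279]},
    {"hand": 0, "xyz": [3.55, 0.65, -0.04], "delta_rot": [0, 0, 0.29]},
    {"hand": 0, "xyz": [3.6, 0.66, -0.04], "delta_rot": [0, 0, 0.295]},
  ],
)

```text
clock: 9.2
position: [446.1, 110.7, 63.3]
ee_rot: [0.74, 0.672, 0.0, 0.0]
contact_force: [-1.2, 0.0, -0.8]
gripper_width: 0.2
```

```bash
cat > chk.py <<'E'
from h import *
import sys
s=telemetry.read_state(); print(s['clock'],s['position'].round(1),s['contact_force'].round(1))
C=np.array([568.8,98.7])
for cam in ('scene','top'):
    p=get_image(cam);a=cv2.resize(p['frame'][110:320,190:480] if cam=='top' else p['frame'][130:320,230:480],None,fx=2.7,fy=2.7,interpolation=cv2.INTER_CUBIC); cv2.imwrite('pics/%s_%s.png'%(cam,sys.argv[1]),a)
    for f in ('pinpoint','recognise'):
      for n in getattr(nets,f)(p,'housing_pot'): 
        e=n['xyz'][:2]-C; 
        if np.hypot(*e)<80: print(cam,f,round(n['confidence'],2),np.round(n['xyz']),np.degrees(np.arctan2(e[1],e[0])).round(1),np.hypot(*e).round(1))
    ph=platter(p,c=C)[1]; print(cam,'notches',[round(-ph-144+72*k,1) for k in range(5)])
    # white contents centroid / mouth circle not automated
E
python3 chk.py 7; python3 plan.py 2|sed -n 2p
```

```text
9.2 [446.1 110.7  63.3] [-1.2  0.  -0.8]
scene pinpoint 0.71 [623.  78.  48.] -21.1 58.1
scene pinpoint 0.64 [510.  95.  50.] -176.6 58.8
scene recognise 0.91 [516.  97.  80.] -177.7 52.9
scene recognise 0.73 [613. 139.  78.] 42.0 59.8
scene notches [np.float64(-176.6), np.float64(-104.6), np.float64(-32.6), np.float64(39.4), np.float64(111.4)]
top pinpoint 0.65 [511.  91.  50.] -172.8 57.9
top recognise 0.87 [509.  91.  86.] -172.4 59.9
top notches [np.float64(-177.6), np.float64(-105.6), np.float64(-33.6), np.float64(38.4), np.float64(110.4)]
finger ang 174.4299095629951 rad 123.1821949959959 yaw 84.55204924852056
```

View pics/scene_7.png

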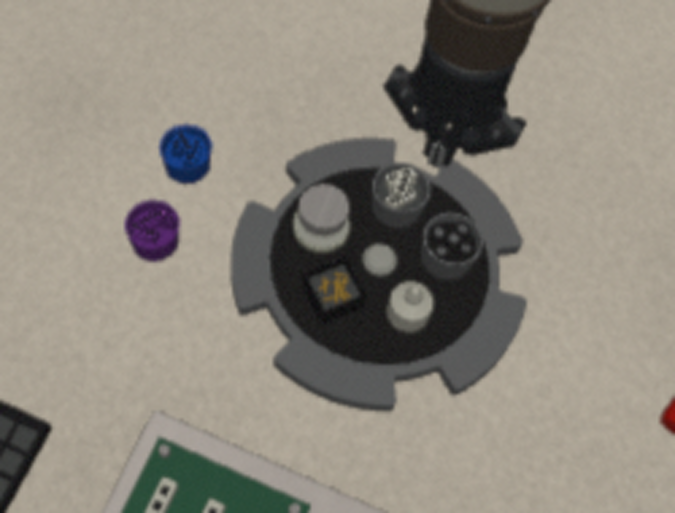

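```bash
cat > fit.py <<'E'
from h import *
import sys
C=np.array([568.8,98.7])
from scipy.optimize import minimize
t=np.linspace(0,2*np.pi,60)
for cam in ('scene','top'):
    p=get_image(cam)
    for o in nets.outline_of(p,'housing_pot'):
        m=o['pixels'].astype(np.uint8)*255; v,u=np.nonzero(m)
        X=ray(p,(u.mean(),v.mean()),70)
        e=X[:2]-C
        if np.hypot(*e)>80 or abs(X[0]-517)>25 and len(sys.argv)<2: continue
        M=cv2.resize(m,None,fx=4,fy=4)
        def sil(xy):
            P=np.vstack([np.stack([xy[0]+r*np.cos(t),xy[1]+r*np.sin(t),0*t+z],-1) for r,z in ((21.,48),(25.5,82),(16,90))])
            h=cv2.convexHull((proj(p,P)*4+1.5).astype(np.float32)).astype(np.int32); I=np.zeros_like(M); cv2.fillPoly(I,[h],255); return I
        f=lambda xy:-(((sil(xy)>0)&(M>127)).sum()/((sil(xy)>0)|(M>127)).sum())
        r=minimize(f,X[:2],method='Nelder-Mead',options=dict(initial_simplex=X[:2]+np.array([[0,0],[6,0],[0,6]])))
        e=r.x-C; print(cam,o['confidence'],r.x.round(1),r.fun,np.degrees(np.arctan2(e[1],e[0])).round(1),np.hypot(*e).round(1))
    # cap & white centroid
    hsv=cv2.cvtColor(p['frame'],cv2.COLOR_BGR2HSV)
E
python3 fit.py
```

```text
scene 0.61 [514.   93.7] -0.9477611940298507 -174.7 55.0
top 0.61 [511.6  97.3] -0.8905522288755822 -178.6 57.2
```

View pics/top_7.png

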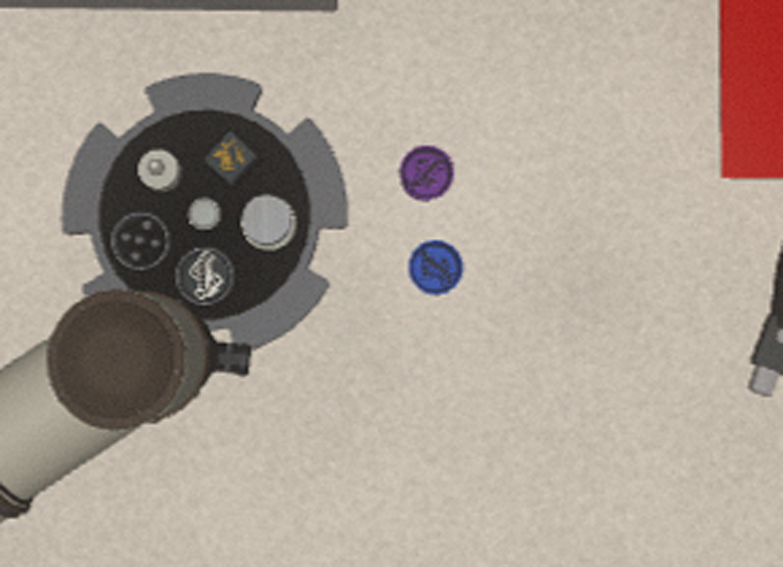

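```bash
python3 -c "
from h import *
p=get_image('top')
a=ray(p,(190+204.5/2.7,110+213/2.7),56);b=ray(p,(190+205.5/2.7,110+277/2.7),82);print(a,b);e=b-a;print(np.degrees(np.arctan2(e[1],e[0])))
p=get_image('scene')
a=ray(p,(230+379.5/2.7,130+259/2.7),56);b=ray(p,(230+401/2.7,130+188.5/2.7),82);print(a,b);e=b-a;print(np.degrees(np.arctan2(e[1],e[0])))
"; python3 plan.py 1|tail -12
```

```text
[568.47029344  98.48020758  56.        ] [509.75704674  93.4430814   82.        ]
-175.09648800348037
[574.58523529  99.55346453  56.        ] [516.13608925  94.53746349  82.        ]
-175.09499664880977
1 [ 0.22 -0.07  0.04] 0.019
2 [ 0.43 -0.07  0.04] 0.037
3 [ 0.65 -0.06  0.04] 0.054
4 [ 0.87 -0.04  0.04] 0.072
5 [ 1.08 -0.03  0.04] 0.089
6 [ 1.3  -0.01  0.04] 0.107
7 [1.51 0.02 0.04] 0.124
8 [1.73 0.05 0.04] 0.141
9 [1.94 0.08 0.04] 0.159
10 [2.15 0.12 0.04] 0.176
11 [2.37 0.16 0.04] 0.194
12 [2.58 0.2  0.04] 0.211
```

apply_moves(
  steps=[
    {"hand": 0, "xyz": [0.22, -0.05, 0], "delta_rot": [0, 0, 0.019]},
    {"hand": 0, "xyz": [0.43, -0.05, 0], "delta_rot": [0, 0, 0.037]},
    {"hand": 0, "xyz": [0.6, -0.05, 0], "delta_rot": [0, 0, 0.05]},
    {"hand": 0, "xyz": [0.75, -0.04, 0], "delta_rot": [0, 0, 0.063]},
    {"hand": 0, "xyz": [0.87, -0.04, 0], "delta_rot": [0, 0, 0.072]},
    {"hand": 0, "xyz": [0.97, -0.03, 0], "delta_rot": [0, 0, 0.08]},
    {"hand": 0, "xyz": [1.03, -0.03, 0], "delta_rot": [0, 0, 0.085]},
    {"hand": 0, "xyz": [1.07, -0.03, 0], "delta_rot": [0, 0, 0.089]},
    {"hand": 0, "xyz": [1.07, -0.03, 0], "delta_rot": [0, 0, 0.089]},
    {"hand": 0, "xyz": [1.07, -0.03, 0], "delta_rot": [0, 0, 0.089]},
  ],
)

```text
clock: 10.83
position: [446.7, 121.3, 63.3]
ee_rot: [0.769, 0.639, 0.0, -0.0]
contact_force: [0.3, -0.4, -0.8]
gripper_width: 0.1
```

```bash
python3 chk.py 8; python3 fit.py; python3 plan.py 2|sed -n 2p
```

```text
10.8333 [446.7 121.3  63.3] [ 0.3 -0.4 -0.8]
scene recognise 0.62 [516. 101.  77.] 177.5 52.6
scene notches [np.float64(-109.5), np.float64(-37.5), np.float64(34.5), np.float64(106.5), np.float64(178.5)]
top pinpoint 0.93 [512.  98.  50.] -178.8 56.3
top recognise 0.87 [509.  94.  85.] -175.3 59.9
top notches [np.float64(-110.2), np.float64(-38.2), np.float64(33.8), np.float64(105.8), np.float64(177.8)]
scene 0.77 [514.1  98.1] -0.9527979812973133 -179.4 54.7
top 0.67 [511.8 100.2] -0.9046112868320293 178.5 57.0
finger ang 169.51755401818122 rad 124.1168846831427 yaw 79.44571462049532
```

View pics/top_8.png

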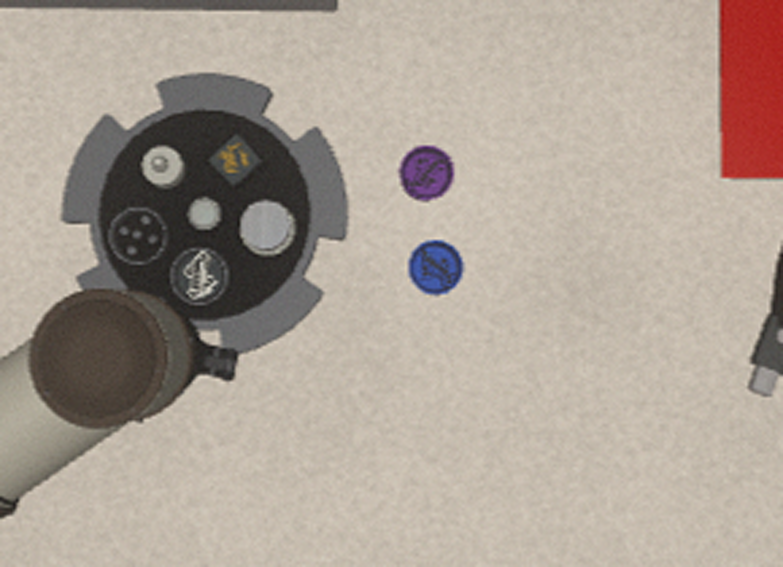

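View pics/scene_8.png

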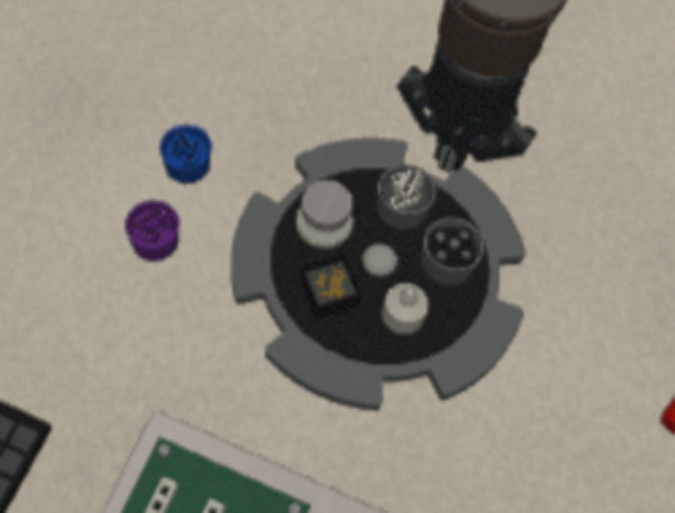

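apply_moves(
  steps=[
    {"hand": 0, "xyz": [-0.3, 0, 0], "delta_rot": [0, 0, 0]},
    {"hand": 0, "xyz": [-0.6, -0.1, 0], "delta_rot": [0, 0, 0]},
    {"hand": 0, "xyz": [-0.7, -0.6, 0], "delta_rot": [0, 0, 0]},
    {"hand": 0, "xyz": [-0.7, -1.5, 0], "delta_rot": [0, 0, 0]},
    {"hand": 0, "xyz": [-0.7, -3, 0], "delta_rot": [0, 0, 0]},
    {"hand": 0, "xyz": [-0.7, -5, -1], "delta_rot": [0, 0, 0]},
    {"hand": 0, "xyz": [-0.7, -6, -4], "delta_rot": [0, 0, 0]},
    {"hand": 0, "xyz": [-0.7, -6, -8], "delta_rot": [0, 0, 0]},
    {"hand": 0, "xyz": [-0.7, -6, -11], "delta_rot": [0, 0, 0]},
    {"hand": 0, "xyz": [-0.7, -6, -13], "delta_rot": [0, 0, 0]},
    {"hand": 0, "xyz": [-0.7, -6, -13], "delta_rot": [0, 0, 0]},
    {"hand": 0, "xyz": [-0.7, -6, -13], "delta_rot": [0, 0, 0]},
  ],
)

```text
clock: 12.43
position: [386.0, 125.6, 194.1]
ee_rot: [0.769, 0.639, 0.001, -0.0]
contact_force: [-0.2, 0.2, -0.4]
gripper_width: 0.2
```

```bash
python3 chk.py 9; python3 fit.py
```

```text
12.4333 [386.  125.6 194.1] [-0.2  0.2 -0.4]
scene pinpoint 0.64 [512. 102.  48.] 176.3 57.4
scene recognise 0.97 [516. 101.  78.] 177.5 52.9
scene notches [np.float64(-110.8), np.float64(-38.8), np.float64(33.2), np.float64(105.2), np.float64(177.2)]
top pinpoint 0.55 [509.  96.  49.] -177.5 59.7
top recognise 0.66 [510.  95.  83.] -176.6 58.9
top notches [np.float64(-110.8), np.float64(-38.8), np.float64(33.2), np.float64(105.2), np.float64(177.2)]
scene 0.93 [514.1  98.3] -0.9488988052396718 -179.6 54.7
top 0.9 [511.1 100.2] -0.9043405676126878 178.5 57.8
```

View pics/top_9.png

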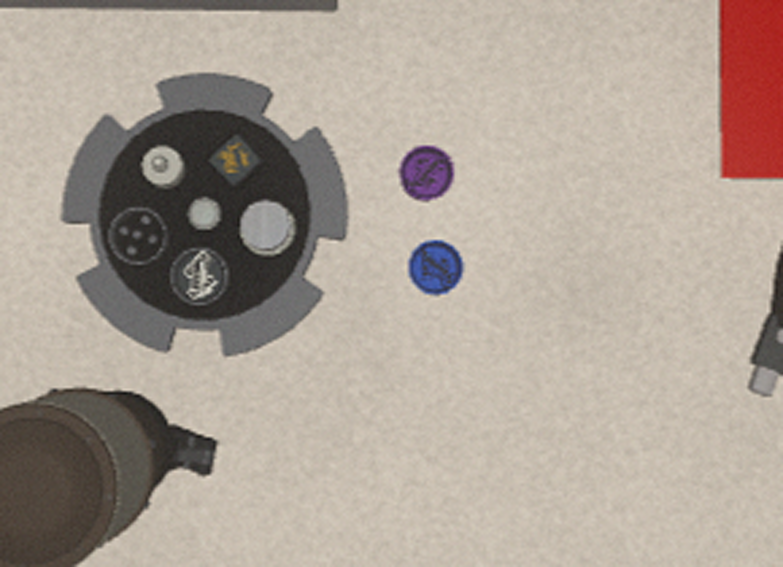

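View pics/scene_9.png

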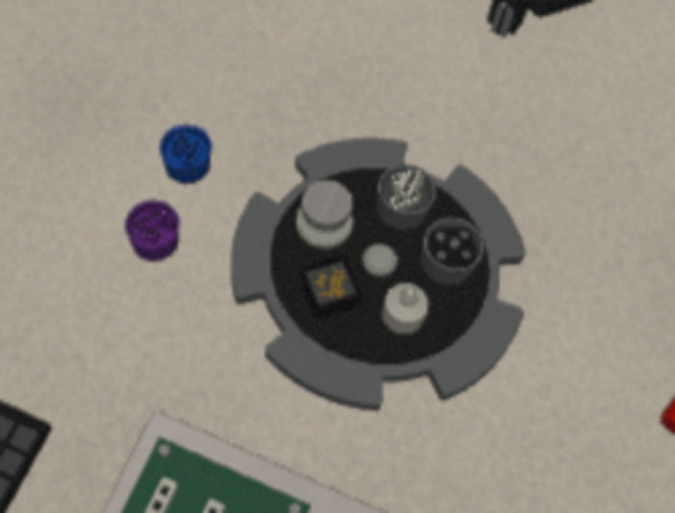

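The carousel is at rest, the arm is clear and the pot faces front, with estimates scattering about 180° by 3–4° at most. I'm handing the job in.

```bash
python3 -c "
from bench import workorder
print(workorder.job_done())"
```

```text
the job is handed in; nothing more can be done
None
```

The pot of white connector housings now faces front, and I handed the job in at about 12.5 s. I put the closed fingertips into the right-hand rim notch and pushed the carousel about 104° clockwise. I then backed the finger off the flank and lifted the arm clear.

**Pot angle (180° is straight ahead):**
- Silhouette fits after withdrawing gave 180.4° from the scene camera and 178.5° from the top camera.
- The networks' readings scattered from 176.3° to 183.4°, on both sides of 180°.
- The notch pattern read the same in both cameras, and the pictures before and after withdrawing look the same, so the carousel is at rest.

**Contact:**
- Midway through the push the upward force rose to about 20 N, most likely the finger's shoulder bearing on the rim top. I raised the tool about 2 mm and it dropped to near zero; 20 N was the highest reading I saw, taken at the ends of moves.
- The pots only rode round, and nothing on the carousel was seen to move or tip.
- I did not go near the pliers or the screwdriver, but I did not measure their positions again at the end.

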